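# Open the display canister at a kitchenware stall

### The arm

A 7-joint arm with a two-finger parallel gripper is mounted at the origin on the work surface. World frame = base frame: x ahead of the robot, y to its left, z up, the work surface at z = 0. Lengths are in mm, angles in rad, forces in N, time in s.
With the tool pointing down it reaches from about 400 to 875 mm from the base axis. Payload 4.4 kg.
Tool frame: the origin (TCP) lies at the very end of the fingers, on their centre line; the grasp point (between the pads) lies 19 mm behind it (env.hold_point_z is the z of the grasp point in the tool frame, in mm); z points along the fingers, y is the direction in which the jaws open and shut (so a half turn about z gives the same grasp; the last joint's range is limited). The gripper opens to 85 mm and grips with 20 to 120 N. Pads are 22 mm wide; open, the fingers measure 114 mm over their backs; the gripper's body (76 mm by 85 mm) begins 54 mm behind the grasp point. The pads swing forward as they close: fully open they stand 13 mm farther back than shut.
Start: joints at [1.036, 0.628, 0.038, 1.517, -0.027, 0.996, -0.02], TCP at [293.709, -579.873, 231.313] pointing down, gripper open.
Joint ranges: [-3.06, 3.06], [-0.37, 2.12], [-1.25, 1.32], [0.18, 2.47], [-1.1, 4.24], [0.23, 1.98], [-2.94, 2.94]. Speed limits (rad/s): [2.57, 2.57, 3.14, 3.14, 3.14, 3.14, 3.14].

### API

Orientations are given as a unit quaternion [x, y, z, w].
In Python, from plant import env gives the robot as it stands.
- The arm moves only by the tool step_arm, never from a script. Its argument "plan" is a list of rows, each an object of numbers: "tx", "ty", "tz": the shift along the tool's x, y, z scaled (see below); "spin": the turn about the tool's z scaled (see below). In form: [{"tx": .., "ty": .., "tz": .., "spin": ..}, ...]. A call has 1 to 5 rows; each row shifts and turns the commanded pose from where the row before left it, along the tool's axes as they then stand; what a row does not reach is not made up. The controller multiplies each number of a shift by 4 cm and each number of a turn by 0.12 rad. A row lasts 1/12 s, in which the tool goes at most 41.7 mm and 7.16 degrees, less where a joint would pass 70% of its speed; a pose out of reach is approached as far as the arm can. A call with a number of a shift or a turn outside -1 to 1 is refused whole. A call with a gripper value outside its range is refused whole. "grip" is the opening, from 0 (shut) to 1 (fully open), set as the call begins (left out, the last holds). The fingers move at their own pace and stop on an object; "newtons" is the grip in N (left out, the last holds). Time passes only in rows, so rows that do not move let the fingers close. It gives the time, the measured TCP pose, the force and the opening at its end, in the units of the state.
- env.read_state(): the state, without advancing time (a new reading comes with each control period).
- env.read_camera(name): name is "side" or "top"; returns a dict with "color" (480x640x3 uint8, red, green, blue), "fovy" (degrees; the focal length in pixels is half the picture's height over the tangent of half this angle, whatever the lens; pixels are square), "cx", "cy" (the principal point, pixels), "world_from_camera" (4x4, takes a point from camera to world coordinates). Camera axes: x right, y down, z forward; pixel columns grow to the right and rows downward; lengths in mm; the calibration is good to about 2 mm. A picture is of the moment at which its call begins. There is no depth.
- env.hand_in(): hands the job in, once; it reports no verdict.
The state is a dict: "time_s": time; "joint_pos": joint angles; "joint_velocities": joint speeds; "effort": joint torques, N m; "tcp_pos": TCP position; "tcp_rot": TCP orientation; "ft_force": force on the tool from outside, world axes, zero at the start; "moment": the same for the moment, N m; "grip_width": finger opening in mm.
Only numpy, scipy, OpenCV 4.12 (cv2) and the standard library are available. Lean on these libraries where they do the work, as an engineer would, in place of code of your own. Each camera call takes 0.05 s, during which the arm holds its last target. There are 200 camera calls.

### The job

A customer wants to see inside the display canister. First take the tall price plaque out of the canister's stand and stand it upright on its edge in the empty slot of the plaque rack; then undo the canister's twist-lock cap, which turns off only one way (it may be left- or right-handed, so try both), lift it straight off and finish while still holding it, level and still, at least 6 cm above the canister's mouth. Leave everything else on the counter where it is.

Things in the scene. Friction and masses are not known exactly. Their poses are not given: they have to be found in the camera images.
- stand: wooden base plate 200 x 110 x 12 mm, fixed to the counter, with a steel canister and a plaque slot. Origin on the counter, z up; the plate spans x = -95 to +105 mm, y = +-55 mm. The canister (diameter 80 mm, rim 116 mm above the counter) has its axis at x = +50, y = 0. The slot at x = -65 mm runs along y: 12 mm wide, rails 20 mm high, floor 12 mm above the counter
- canister_mouth (a point): point on the canister's axis, level with the plate that the cap's disc rests on, 112 mm above the counter, 4 mm below the rim; axes as the stand's. The plate has an X-shaped hole for the cap's lugs
- cap: loose steel twist-lock cap of the canister, about 160 g: disc of 70 mm diameter, 10 mm thick, with a round black knob on top, 28 mm in diameter, from z = 10 to 42 mm. Origin: centre of the disc's underside; z up; x along the dark stripe across the disc and the light line on the knob. A stem with two lugs reaches 13 mm below the origin. Locked, it has 2 mm of play in height
- cap_grip (a point): centre of the knob, 26 mm above the cap's origin. Angle of the cap's stripe from the stand's x axis: at the start within 0.12 rad; turned the right way the cap is free to lift straight out from 1.0 rad to the end stop at 1.3 rad; the wrong way a hard stop at 0.3 rad keeps it locked. Which way is right varies and cannot be seen. It turns lightly; the knob slips in the fingers at a stop
- rack: wooden plaque rack, fixed to the counter, 160 x 110 x 37 mm. Origin: centre of its underside, z up. Three parallel slots run along its y (open at both ends): at x = -45, 0 and +45 mm, each 12 mm wide and 25 mm deep, their floors 12 mm above the counter. Two of them hold small plaques; which one is empty varies
- slot0 (a point): centre of the floor of the rack's slot at x = -45 mm; axes as the rack's
- slot1 (a point): centre of the floor of the rack's middle slot; axes as the rack's
- slot2 (a point): centre of the floor of the rack's slot at x = +45 mm; axes as the rack's
- plaque: the tall blank wooden price plaque, 70 g, 8 mm thick (x), 90 mm wide (y), 120 mm high (z), standing in the stand's slot at the start. Origin: centre of its lower edge face. Either face may look either way in the rack
- small_a: small blank wooden plaque, 8 x 80 x 60 mm (x, y, z), standing in a slot of the rack; leave it there. Origin: centre of its lower edge face
- small_b: the other small plaque, same as small_a, in another slot; leave it there
- jar: bystander: closed spice jar, diameter 52 mm, 75 mm high; origin: centre of its underside
- mug: bystander: white mug, diameter 72 mm, 85 mm high, handle at its +y; origin: centre of its underside
- mill: bystander: black pepper mill, diameter 56 mm, 140 mm high; origin: centre of its underside
- carton: bystander: small red carton 70 x 100 x 90 mm; origin: centre of its underside
- spatula: bystander: green-handled spatula lying flat along its x
There are look-alikes about, which are no part of the job. What is shaped like the plaque but purple is not meant.

How it is judged (in metres and radians):
On the way, in this order (a step that is already met when the one before it is completed fails the run):
1. the tall plaque stands in the rack's empty slot, let go, while the cap is still locked on (z of plaque in the frame of rack between 0.006 and 0.018 m and x of plaque in the frame of rack between -0.06 and 0.06 m and y of plaque in the frame of rack between -0.03 and 0.03 m and angle between plaque's own z axis and vertical below 0.26 rad and angle between the x axis of plaque and the x axis of rack, either way round below 0.3 rad and contact force between the fingers and plaque below 0.1 N and linear speed of plaque below 0.03 m/s and z of cap in the frame of canister_mouth below 0.008 m), for 0.2 s.
2. the cap is turned free and lifted off the canister (z of cap in the frame of canister_mouth above 0.03 m), for 0.1 s.
At the end, for the whole second after the job is handed in: Cap held still by the gripper alone, over 50 mm above the mouth, within 120 mm sideways, tilt under 20 deg; tall plaque released in a rack slot, within 6 mm of its floor, 30 mm of its middle, 15 deg of upright; small plaques moved under 30 mm, bystanders under 40 mm (spatula 50) (z of plaque in the frame of rack between 0.006 and 0.018 m and x of plaque in the frame of rack between -0.06 and 0.06 m and y of plaque in the frame of rack between -0.03 and 0.03 m and angle between plaque's own z axis and vertical below 0.26 rad and angle between the x axis of plaque and the x axis of rack, either way round below 0.3 rad and contact force between the fingers and plaque below 0.1 N and linear speed of each of plaque, cap below 0.03 m/s and z of cap in the frame of canister_mouth above 0.05 m and horizontal distance between cap and canister_mouth below 0.12 m and angle between cap's own z axis and vertical below 0.35 rad and contact force between the fingers and cap above 1 N and contact force between cap and stand below 0.1 N and distance of each of jar, mug, mill, carton from where it was at the start of the episode below 0.04 m and distance of spatula from where it was at the start of the episode below 0.05 m and distance of each of small_a, small_b from where it was at the start of the episode below 0.03 m); the arm keeps its last pose, push and grip.
It fails at once if a small plaque is knocked away or taken out of the rack (distance of any of small_a, small_b from where it was at the start of the episode above 0.03 m).
It fails at once if a bystander on the counter is knocked away (distance of any of jar, mug, mill, carton from where it was at the start of the episode above 0.04 m or distance of spatula from where it was at the start of the episode above 0.05 m).
It also fails if it takes over 61 s, if anything falls off the work surface, if the arm or the gripper's body presses on something with over 40 N, if the wrist force passes 120 N, or if a joint passes its speed limit or range.

## Working session

There is one attempt and no reset: what is moved stays moved. The work goes in short steps, Python scripts to look and compute and a tool call to move; the robot and the scene stay as the last step left them, time stands still between calls to the robot, and variables do not carry over. Pictures are saved under pics/ and viewed, about 8 in all and at most 12, crops included, and the job is handed in when it is done.

Besides the shell and the picture viewer there is one more tool, called after ">>>" in YAML: its name, and indented under it one key for each argument. step_arm: Moves the arm, as the interface text tells. Its arguments: {"type":"object","properties":{"plan":{"type":"array","items":{"type":"object","properties":{"tx":{"type":"number","minimum":-1,"maximum":1},"ty":{"type":"number","minimum":-1,"maximum":1},"tz":{"type":"number","minimum":-1,"maximum":1},"spin":{"type":"number","minimum":-1,"maximum":1}}}},"grip":{"type":"number"},"newtons":{"type":"number"}},"required":["plan"]}

```bash
mkdir -p pics
cat > h.py <<'E'
import numpy as np, cv2
from plant import env
def cam(n):
    c=env.read_camera(n); c['f']=240/np.tan(np.radians(c['fovy'])/2); return c
def ray(c,u,v):
    T=np.array(c['world_from_camera']); d=T[:3,:3]@np.array([(u-c['cx'])/c['f'],(v-c['cy'])/c['f'],1]); return T[:3,3],d
def onz(c,u,v,z):
    o,d=ray(c,u,v); return o+d*(z-o[2])/d[2]
def proj(c,p):
    T=np.array(c['world_from_camera']); q=T[:3,:3].T@(np.array(p)-T[:3,3]); return c['f']*q[:2]/q[2]+[c['cx'],c['cy']]
def tri(c1,a,c2,b):
    o1,d1=ray(c1,*a);o2,d2=ray(c2,*b)
    A=np.stack([d1,-d2],1);s=np.linalg.lstsq(A,o2-o1,rcond=None)[0]
    p,q=o1+s[0]*d1,o2+s[1]*d2; return (p+q)/2,np.linalg.norm(p-q)
E
python3 - <<'E'
from h import *
import pickle
cs={}
for n in('side','top'):
    c=cam(n);cs[n]=c;cv2.imwrite(f'pics/{n}0.png',c['color'][:,:,::-1]);print(n,c['f'],c['cx'],c['cy'],np.round(c['world_from_camera'],3).tolist())
pickle.dump(cs,open('c0.pkl','wb'))
s=env.read_state();print(s['time_s'],s['tcp_pos'],s['tcp_rot'],s['grip_width'],env.hold_point_z)
E
```

```text
side 477.40595687782593 311.06552104328284 243.5021324557377 [[-0.805, -0.455, 0.38, 193.208], [-0.593, 0.635, -0.496, 584.544], [-0.015, -0.625, -0.781, 860.961], [0.0, 0.0, 0.0, 1.0]]
top 479.67735169284384 318.9793772447778 242.1464025512123 [[-0.012, -0.981, 0.192, 350.915], [-1.0, 0.008, -0.019, 101.298], [0.017, -0.192, -0.981, 1083.73], [0.0, 0.0, 0.0, 1.0]]
0.1 [ 293.45709336 -579.37808289  230.48699393] [ 9.72649203e-01  2.32277491e-01 -2.08596672e-04 -8.07266389e-04] 85.6003199720436 -18.700000000000003
```

View pics/side0.png

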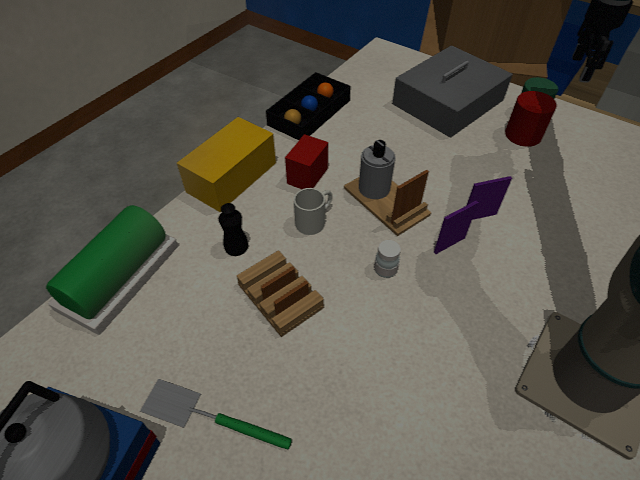

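View pics/top0.png

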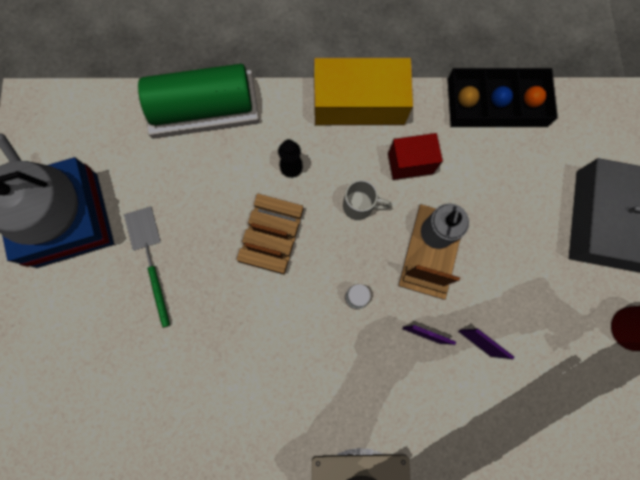

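The side view shows the stand's canister at (377,165), its tall plaque at (410,198) and the rack at (280,290). In the top view they are at (445,225), (432,272) and (270,235). Things that could be mistaken for the plaque:
- two purple plaques at side (454,230) and (491,199), which are excluded
- small plaques in the rack at side (278,283) and (292,297)

I choose the wooden plaque at side (410,198). Next I'll check it in close crops.

Run:
```python
import pickle,cv2,numpy as np
cs=pickle.load(open('c0.pkl','rb'))
def crop(n,u0,v0,w,h,s):
    im=cs[n]['color'][v0:v0+h,u0:u0+w,::-1]
    im=cv2.convertScaleAbs(cv2.resize(im,None,fx=s,fy=s,interpolation=cv2.INTER_CUBIC),alpha=1.5)
    for i in range(0,w,10):cv2.line(im,(i*s,0),(i*s,(10 if (u0+i)%50==0 else 4)),(0,255,255),1)
    return im
a=crop('side',335,130,110,110,5);cv2.imwrite('pics/a.png',np.hstack([crop('side',335,130,105,110,4),crop('top',390,190,90,110,4)]))
cv2.imwrite('pics/b.png',np.hstack([crop('side',230,240,100,100,4),crop('top',230,185,80,100,4)]))
```

```text
(no output)
```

View pics/a.png

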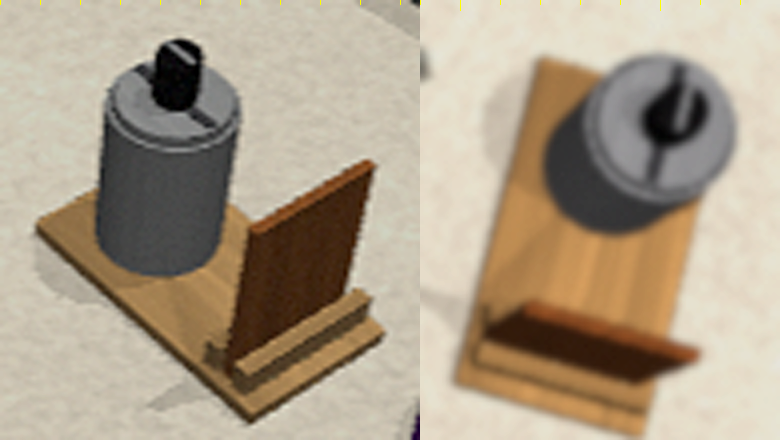

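View pics/b.png

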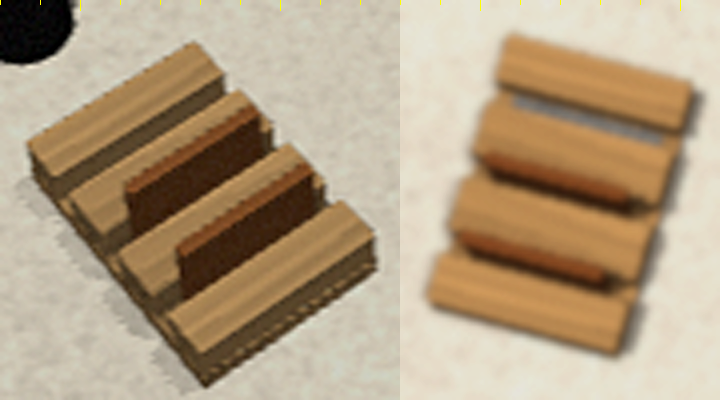

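The crops confirm it. The chosen plaque is the brown one in the stand's slot, with its top edge at side (397,188)–(428,171). The rack's empty slot is the farthest one from the robot, at top ≈(280,212). Now I'll triangulate.

Run:
```python
import pickle
from h import *
cs=pickle.load(open('c0.pkl','rb'));S,T=cs['side'],cs['top']
P={}
for k,a,b in [('plqL',(398.2,187.7),(418.2,266)),('plqR',(428,171.3),(459.2,278.4)),('knob',(380,142.5),(456.5,215.7)),('disc',(378.2,155),(450,221)),
 ('st+x+y',(344.5,187),(420,204.2)),('st-x+y',(398,235),(399,285.7)),('st-x-y',(430.7,213.7),(446.2,298)),
 ('rk+x+y',(237.5,277.5),(257.5,193.7)),('rk+x-y',(278.7,250.5),(303,205.5)),('rk-x+y',(280,327.5),(237.5,257.5)),('rk-x-y',(323.7,298.7),(285,273.7)),
 ('jar',(388,244),(359,295)),('gapL',(0,0),(0,0))][:-1]:
    p,e=tri(S,a,T,b);P[k]=p;print(k,p.round(1),round(e,1))
def rp(k,a): 
    return
ang=lambda d:np.degrees(np.arctan2(d[1],d[0])).round(1)
print('plq ctr',(P['plqL']+P['plqR'])/2,'yaxis',ang(P['plqL']-P['plqR']),np.linalg.norm(P['plqL']-P['plqR']))
print('stand x',ang(P['st+x+y']-P['st-x+y']),np.linalg.norm(P['st+x+y']-P['st-x+y']),'y',ang(P['st-x+y']-P['st-x-y']))
R=[P[k] for k in P if k[:2]=='rk'];print('rack c',np.mean(R,0),'x',ang(R[0]-R[2]),ang(R[1]-R[3]),'y',ang(R[0]-R[1]),ang(R[2]-R[3]),np.linalg.norm(R[0]-R[2]),np.linalg.norm(R[0]-R[1]))
# single-plane check from each view
for n,c,q in (('side',S,[(237.5,277.5),(278.7,250.5),(280,327.5),(323.7,298.7)]),('top',T,[(257.5,193.7),(303,205.5),(237.5,257.5),(285,273.7)])):
    print(n,np.mean([onz(c,*x,37) for x in q],0).round(1))
print('empty gap top', onz(T,230+(513-400)/4,185+101/4,12).round(1),onz(T,230+(665-400)/4,185+137/4,12).round(1))
# stripe angle (disc z 122)
a=onz(T,390+(680-420)/4,190+70/4,122);b=onz(T,390+(653-420)/4,190+177/4,122);print('stripe',ang(a-b))
```

```text
plqL [ 488.1 -117.2  126.2] 1.9
plqR [ 460.7 -198.8  127.5] 0.6
knob [ 584.5 -193.8  153.3] 0.0
disc [ 582.3 -189.8  119.9] 1.4
st+x+y [ 650.2 -157.3    3.7] 0.3
st-x+y [460.8 -99.7   2.1] 1.3
st-x-y [ 431.7 -206.4   -1. ] 0.3
rk+x+y [671.5 219.9  26.2] 0.0
rk+x-y [641.3 116.1  33.6] 1.0
rk-x+y [522.9 261.6  29.6] 1.4
rk-x-y [488.5 157.4  30.7] 4.7
jar [436.1   1.2  88.4] 6.5
plq ctr [ 474.39406607 -158.0233853   126.86300682] yaxis 71.5 86.07816561534683
stand x -16.9 197.9773351713297 y 74.7
rack c [581.03557933 188.74590652  30.03670743] x -15.7 -15.1 y 73.8 71.7 154.3207303488479 108.30610194192344
side [578.3 192.1  37. ]
top [579.  187.9  37. ]
empty gap top [636.2 219.2  12. ] [614.2 131.9  12. ]
stripe -17.3
```

```bash
cat >> h.py <<'E'
def go(x,y,z,dyaw=0):
    """units of tool-frame shift from measured pose to target (before any spin)"""
    from scipy.spatial.transform import Rotation as R
    s=env.read_state();M=R.from_quat(s['tcp_rot']).as_matrix()
    print('t',round(s['time_s'],2),'tcp',s['tcp_pos'].round(1),'yawY',np.degrees(np.arctan2(M[1,1],M[0,1])).round(2),'tilt z',M[:,2].round(3),'F',np.round(s['ft_force'],1),'w',round(s['grip_width'],1),'j',np.round(s['joint_pos'],2))
    print('units',(M.T@(np.array([x,y,z])-s['tcp_pos'])/40).round(3))
E
python3 - <<'E'
import pickle
from h import *
cs=pickle.load(open('c0.pkl','rb'));S,T=cs['side'],cs['top']
for n,c,a,b,k,d in (('side',S,(398.2,187.7),(428,171.3),(380,142.5),(378.2,155)),('top',T,(418.2,266),(459.2,278.4),(456.5,215.7),(450,221))):
    p,q=onz(c,*a,132),onz(c,*b,132);print(n,'plq',((p+q)/2).round(1),np.degrees(np.arctan2(*(p-q)[1::-1])),np.linalg.norm(p-q),'knob',onz(c,*k,154).round(1),'disc',onz(c,*d,122).round(1))
for k,a,z in (('mill base',(291,170),0),('mill top',(289,147),135),('mug',(361,198),85),('carton',(415,150),90),('jar',(359,295),75),('purp1',(455,340),0),('purp2',(512,357),0)):print(k,onz(T,*a,z).round(0))
go(474,-158,230)
E
```

```text
side plq [ 472.7 -152.8  132. ] 71.40083631513112 87.3487361553229 knob [ 584.1 -193.   154. ] disc [ 581.9 -187.5  122. ]
top plq [ 473.4 -156.8  132. ] 72.35997264317459 85.13224064463778 knob [ 584.3 -193.6  154. ] disc [ 581.1 -189.4  122. ]
mill base [737. 144.   0.]
mill top [740. 143. 135.]
mug [643. -10.  85.]
carton [ 750. -132.   90.]
jar [434.  -1.  75.]
purp1 [ 338. -220.    0.]
purp2 [ 300. -344.    0.]
t 0.1 tcp [ 293.5 -579.4  230.5] yawY -63.14 tilt z [-0.001  0.001 -1.   ] F [-0.7  0.   0.7] w 85.6 j [ 1.04  0.63  0.04  1.52 -0.03  1.   -0.02]
units [ 8.787 -7.358  0.024]
```

>>> step_arm:
  plan:
    - {"tz": -0.2, "spin": -1}
    - {"tz": -0.2, "spin": -1}
    - {"spin": -1}
    - {"spin": -1}
    - {"spin": -1}
  grip: 1
  newtons: 40

```text
invalid input at $.plan[0]: expected keys tx, ty, tz, spin
```

>>> step_arm:
  plan:
    - {"spin": -1}
    - {"spin": -0.8}
    - {}

```text
invalid input at $.plan[0]: expected keys tx, ty, tz, spin
```

Run:
```python
from h import *
go(474,-158,230)
```

```text
t 0.1 tcp [ 293.5 -579.4  230.5] yawY -63.14 tilt z [-0.001  0.001 -1.   ] F [-0.7  0.   0.7] w 85.6 j [ 1.04  0.63  0.04  1.52 -0.03  1.   -0.02]
units [ 8.787 -7.358  0.024]
```

>>> step_arm:
  plan:
    - {"tx": 0, "ty": 0, "tz": -0.2, "spin": -1}
    - {"tx": 0, "ty": 0, "tz": -0.2, "spin": -1}
    - {"tx": 0, "ty": 0, "tz": 0, "spin": -1}
    - {"tx": 0, "ty": 0, "tz": 0, "spin": -1}
    - {"tx": 0, "ty": 0, "tz": 0, "spin": -1}
  grip: 1
  newtons: 40

```text
time_s: 0.52
tcp_pos: [293.6, -579.6, 247.0]
tcp_rot: [0.859, 0.512, -0.0, -0.0]
ft_force: [-0.7, -0.8, -0.4]
grip_width: 85.4
```

>>> step_arm:
  plan:
    - {"tx": 0, "ty": 0, "tz": 0, "spin": -1}
    - {"tx": 0, "ty": 0, "tz": 0, "spin": -0.7}
    - {"tx": 0, "ty": 0, "tz": 0, "spin": 0}

```text
time_s: 0.77
tcp_pos: [293.4, -579.7, 246.8]
tcp_rot: [0.804, 0.595, 0.0, -0.0]
ft_force: [-0.0, -0.3, -0.5]
grip_width: 85.2
```

Run:
```python
from h import *
go(474,-156,230)
```

```text
t 0.77 tcp [ 293.4 -579.7  246.8] yawY -16.97 tilt z [-0.     0.001 -1.   ] F [-0.  -0.3 -0.5] w 85.2 j [ 1.16  0.62 -0.18  1.49  0.12  1.04  0.66]
units [11.448  1.228  0.431]
```

>>> step_arm:
  plan:
    - {"tx": 0.9, "ty": 0.1, "tz": 0, "spin": 0}
    - {"tx": 0.9, "ty": 0.1, "tz": 0, "spin": 0}
    - {"tx": 0.9, "ty": 0.1, "tz": 0, "spin": 0}
    - {"tx": 0.9, "ty": 0.1, "tz": 0, "spin": 0}
    - {"tx": 0.9, "ty": 0.1, "tz": 0, "spin": 0}

```text
time_s: 1.18
tcp_pos: [365.9, -412.0, 247.1]
tcp_rot: [0.805, 0.593, 0.0, -0.0]
ft_force: [0.8, -0.1, 0.7]
grip_width: 85.1
```

>>> step_arm:
  plan:
    - {"tx": 0.9, "ty": 0.1, "tz": 0, "spin": 0}
    - {"tx": 0.9, "ty": 0.1, "tz": 0, "spin": 0}
    - {"tx": 0.9, "ty": 0.1, "tz": 0, "spin": 0}
    - {"tx": 0.9, "ty": 0.1, "tz": 0, "spin": 0}
    - {"tx": 0.9, "ty": 0.1, "tz": 0, "spin": 0}

```text
time_s: 1.6
tcp_pos: [437.9, -245.8, 247.3]
tcp_rot: [0.805, 0.593, -0.0, -0.0]
ft_force: [0.8, -0.7, -0.0]
grip_width: 85.3
```

>>> step_arm:
  plan:
    - {"tx": 0.9, "ty": 0.1, "tz": 0.2, "spin": 0}
    - {"tx": 0.9, "ty": 0.1, "tz": 0.2, "spin": 0}
    - {"tx": 0.6, "ty": 0, "tz": 0, "spin": 0}
    - {"tx": 0, "ty": 0, "tz": 0, "spin": 0}
    - {"tx": 0, "ty": 0, "tz": 0, "spin": 0}

```text
time_s: 2.02
tcp_pos: [473.8, -156.4, 231.2]
tcp_rot: [0.804, 0.595, -0.0, -0.0]
ft_force: [-1.2, -0.1, -0.8]
grip_width: 85.3
```

Run:
```python
from h import *
go(473.5,-156,92)
```

```text
t 2.02 tcp [ 473.8 -156.4  231.2] yawY -16.98 tilt z [-0.  0. -1.] F [-1.2 -0.1 -0.8] w 85.3 j [ 0.43  0.42 -0.24  1.93  0.13  0.81 -0.17]
units [ 0.007 -0.009  3.48 ]
```

>>> step_arm:
  plan:
    - {"tx": 0, "ty": 0, "tz": 0.9, "spin": 0}
    - {"tx": 0, "ty": 0, "tz": 0.9, "spin": 0}
    - {"tx": 0, "ty": 0, "tz": 0.9, "spin": 0}
    - {"tx": 0, "ty": 0, "tz": 0.8, "spin": 0}
    - {"tx": 0, "ty": 0, "tz": 0, "spin": 0}

```text
time_s: 2.43
tcp_pos: [469.0, -158.8, 86.4]
tcp_rot: [0.805, 0.593, -0.004, -0.004]
ft_force: [-1.4, 0.0, 0.3]
grip_width: 85.5
```

>>> step_arm:
  plan:
    - {"tx": 0, "ty": 0, "tz": 0, "spin": 0}
    - {"tx": 0, "ty": 0, "tz": 0, "spin": 0}
    - {"tx": 0, "ty": 0, "tz": 0, "spin": 0}
    - {"tx": 0, "ty": 0, "tz": 0, "spin": 0}
    - {"tx": 0, "ty": 0, "tz": 0, "spin": 0}
  grip: 0
  newtons: 25

```text
time_s: 2.85
tcp_pos: [474.5, -158.6, 93.0]
tcp_rot: [0.804, 0.594, 0.001, 0.001]
ft_force: [0.3, -0.7, 0.4]
grip_width: 25.5
```

>>> step_arm:
  plan:
    - {"tx": 0, "ty": 0, "tz": 0, "spin": 0}
    - {"tx": 0, "ty": 0, "tz": 0, "spin": 0}
    - {"tx": 0, "ty": 0, "tz": 0, "spin": 0}
    - {"tx": 0, "ty": 0, "tz": 0, "spin": 0}
    - {"tx": 0, "ty": 0, "tz": 0, "spin": 0}

```text
time_s: 3.27
tcp_pos: [473.4, -158.1, 92.3]
tcp_rot: [0.804, 0.594, -0.0, 0.0]
ft_force: [-1.6, 0.9, 8.0]
grip_width: 8.1
```

>>> step_arm:
  plan:
    - {"tx": 0, "ty": 0, "tz": -0.2, "spin": 0}
    - {"tx": 0, "ty": 0, "tz": -0.4, "spin": 0}
    - {"tx": 0, "ty": 0, "tz": -0.7, "spin": 0}
    - {"tx": 0, "ty": 0, "tz": -0.8, "spin": 0}
    - {"tx": 0, "ty": 0, "tz": -0.8, "spin": 0}
  newtons: 60

```text
time_s: 3.68
tcp_pos: [472.9, -157.8, 208.8]
tcp_rot: [0.804, 0.594, -0.0, -0.0]
ft_force: [0.0, -0.2, -0.8]
grip_width: 7.4
```

>>> step_arm:
  plan:
    - {"tx": 0, "ty": 0, "tz": -0.8, "spin": 0}
    - {"tx": 0, "ty": 0, "tz": -0.3, "spin": 0}
    - {"tx": 0, "ty": 0, "tz": 0, "spin": 0}
    - {"tx": 0, "ty": 0, "tz": 0, "spin": 0}

```text
time_s: 4.02
tcp_pos: [473.5, -158.1, 252.0]
tcp_rot: [0.804, 0.594, 0.0, 0.001]
ft_force: [-0.5, 0.4, -1.5]
grip_width: 7.5
```

Run:
```python
from h import *
a=np.radians(-16.3);c=np.array([579.5,188.8]);t=c+45*np.array([np.cos(a),np.sin(a)]);print(t)
go(*t,240)
```

```text
[622.69123814 176.1699981 ]
t 4.02 tcp [ 473.5 -158.1  252. ] yawY -17.08 tilt z [ 0.001 -0.001 -1.   ] F [-0.5  0.4 -1.5] w 7.5 j [ 0.45  0.39 -0.25  1.9   0.13  0.86 -0.16]
units [9.085 1.11  0.299]
```

>>> step_arm:
  plan:
    - {"tx": 0.4, "ty": 0.1, "tz": 0, "spin": 0}
    - {"tx": 0.8, "ty": 0.1, "tz": 0, "spin": 0}
    - {"tx": 0.8, "ty": 0.1, "tz": 0, "spin": 0}
    - {"tx": 0.8, "ty": 0.1, "tz": 0, "spin": 0}
    - {"tx": 0.8, "ty": 0.1, "tz": 0, "spin": 0}

```text
time_s: 4.43
tcp_pos: [534.0, -25.0, 249.5]
tcp_rot: [0.804, 0.594, -0.001, -0.001]
ft_force: [0.8, -0.2, -1.7]
grip_width: 7.6
```

>>> step_arm:
  plan:
    - {"tx": 0.8, "ty": 0.1, "tz": 0, "spin": 0}
    - {"tx": 0.8, "ty": 0.1, "tz": 0, "spin": 0}
    - {"tx": 0.8, "ty": 0.1, "tz": 0, "spin": 0}
    - {"tx": 0.8, "ty": 0.1, "tz": 0, "spin": 0}
    - {"tx": 0.8, "ty": 0.1, "tz": 0, "spin": 0}

```text
time_s: 4.85
tcp_pos: [600.2, 122.0, 249.1]
tcp_rot: [0.804, 0.594, -0.002, -0.001]
ft_force: [0.8, 0.1, -1.1]
grip_width: 7.5
```

>>> step_arm:
  plan:
    - {"tx": 0.7, "ty": 0.1, "tz": 0.4, "spin": 0}
    - {"tx": 0.5, "ty": 0, "tz": 0.6, "spin": 0}
    - {"tx": 0.3, "ty": 0, "tz": 0.6, "spin": 0}
    - {"tx": 0, "ty": 0, "tz": 0.4, "spin": 0}
    - {"tx": 0, "ty": 0, "tz": 0, "spin": 0}

```text
time_s: 5.27
tcp_pos: [618.2, 177.0, 165.0]
tcp_rot: [0.803, 0.595, -0.005, -0.002]
ft_force: [-0.7, -1.3, -0.2]
grip_width: 7.2
```

>>> step_arm:
  plan:
    - {"tx": 0, "ty": 0, "tz": 0.3, "spin": 0}
    - {"tx": 0, "ty": 0, "tz": 0.2, "spin": 0}
    - {"tx": 0, "ty": 0, "tz": 0, "spin": 0}
    - {"tx": 0, "ty": 0, "tz": 0, "spin": 0}

```text
time_s: 5.6
tcp_pos: [622.5, 176.2, 151.3]
tcp_rot: [0.805, 0.594, -0.0, 0.0]
ft_force: [-0.2, -0.3, -0.5]
grip_width: 7.6
```

Run:
```python
from h import *
import pickle
cs={n:cam(n) for n in('side','top')};pickle.dump(cs,open('c1.pkl','wb'))
def crop(n,u0,v0,w,h,s):
    im=cs[n]['color'][v0:v0+h,u0:u0+w,::-1]
    im=cv2.convertScaleAbs(cv2.resize(im,None,fx=s,fy=s,interpolation=cv2.INTER_CUBIC),alpha=1.6)
    return im
cv2.imwrite('pics/c.png',np.hstack([crop('side',230,220,100,120,4),crop('top',230,165,95,120,4)]))
go(622.7,176.2,165)
```

```text
t 5.7 tcp [623.  176.7 152.2] yawY -17.11 tilt z [ 0.002  0.    -1.   ] F [ 0.3 -0.4 -0.6] w 7.7 j [-0.18  0.72 -0.24  1.6   0.21  0.85 -0.8 ]
units [-0.015 -0.003 -0.319]
```

View pics/c.png

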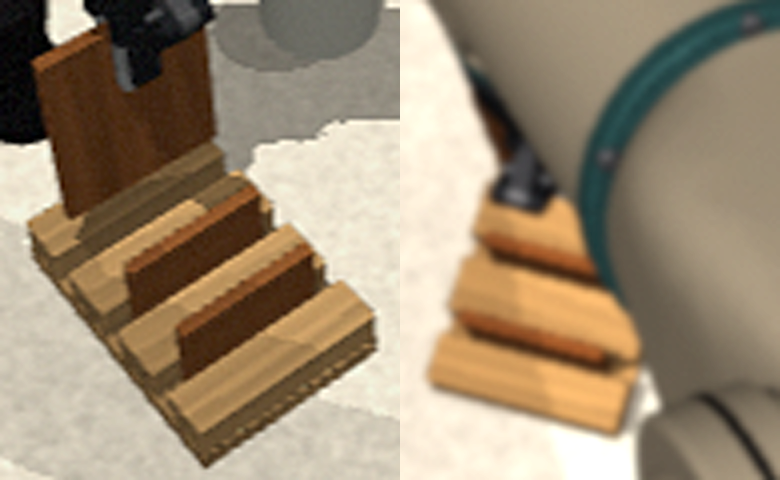

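The plaque hangs upright over the empty (far) slot. Its lower front edge runs from about side (247,274) to (284,254), and the slot edges are visible. I'll compare them in the same view.

Run:
```python
import pickle
from h import *
S=pickle.load(open('c1.pkl','rb'))['side'];g=cv2.cvtColor(S['color'],cv2.COLOR_RGB2GRAY).astype(float)
a=np.radians(-16.3);ex=np.array([np.cos(a),np.sin(a)]);ey=np.array([-ex[1],ex[0]]);c=np.array([579.5,188.8])
def L(name,p,q,z):
    P,Q=onz(S,*p,z)[:2],onz(S,*q,z)[:2];d=P-Q
    print(name,'x',((P-c)@ex).round(1),((Q-c)@ex).round(1),'y',((P-c)@ey).round(1),((Q-c)@ey).round(1),'yaw',np.degrees(np.arctan2(d[1],d[0])).round(1)-90)
L('plaque -x face bottom',(247,274.5),(283.7,253.7),72)
L('rail far -x edge',(242.5,284.5),(285.5,258.7),37)
L('rail2 +x edge',(248,289.5),(290,263.2),37)
L('rail2 -x edge',(254,299),(297,272.5),37) if 0 else None
L('rack +x edge',(237.5,277.5),(278.7,250.5),37)
L('rack -x edge',(280,327.5),(323.7,298.7),37)
L('plaque top -x',(230+38/4,220+67/4),(230+100/4,220+32/4),192)
```

```text
plaque -x face bottom x 43.2 40.7 y 48.4 -40.5 yaw -17.900000000000006
rail far -x edge x 50.9 50.4 y 59.5 -49.6 yaw -16.5
rail2 +x edge x 33.4 34.6 y 57.2 -50.2 yaw -15.599999999999994
rack +x edge x 72.3 77.8 y 58.4 -50.8 yaw -13.400000000000006
rack -x edge x -79.0 -79.6 y 55.5 -51.9 yaw -16.599999999999994
plaque top -x x 42.6 42.7 y 47.9 14.2 yaw -16.099999999999994
```

>>> step_arm:
  plan:
    - {"tx": 0, "ty": -0.06, "tz": 0.2, "spin": -0.1}
    - {"tx": 0, "ty": 0, "tz": 0.3, "spin": 0}
    - {"tx": 0, "ty": 0, "tz": 0.2, "spin": 0}
    - {"tx": 0, "ty": 0, "tz": 0, "spin": 0}
    - {"tx": 0, "ty": 0, "tz": 0, "spin": 0}
  newtons: 30

```text
time_s: 6.12
tcp_pos: [619.5, 177.4, 122.2]
tcp_rot: [0.801, 0.599, -0.001, -0.0]
ft_force: [-0.4, -0.7, -0.4]
grip_width: 7.4
```

>>> step_arm:
  plan:
    - {"tx": 0, "ty": 0, "tz": 0.1, "spin": 0}
    - {"tx": 0, "ty": 0, "tz": 0.1, "spin": 0}
    - {"tx": 0, "ty": 0, "tz": 0.1, "spin": 0}
    - {"tx": 0, "ty": 0, "tz": 0, "spin": 0}
    - {"tx": 0, "ty": 0, "tz": 0, "spin": 0}

```text
time_s: 6.53
tcp_pos: [620.9, 177.6, 111.3]
tcp_rot: [0.801, 0.599, 0.001, 0.0]
ft_force: [1.6, -0.3, -1.4]
grip_width: 7.3
```

Run:
```python
from h import *
import pickle
cs={n:cam(n) for n in('side',)};pickle.dump(cs,open('c2.pkl','wb'))
cv2.imwrite('pics/d.png',cv2.convertScaleAbs(cv2.resize(cs['side']['color'][220:340,230:330,::-1],None,fx=5,fy=5,interpolation=cv2.INTER_CUBIC),alpha=1.6))
go(622.7,176.2,92)
```

```text
t 6.58 tcp [620.9 177.6 111.4] yawY -16.39 tilt z [ 0.002  0.    -1.   ] F [ 2.7 -0.3 -1. ] w 7.4 j [-0.19  0.77 -0.23  1.63  0.23  0.77 -0.8 ]
units [-0.021  0.052  0.485]
```

View pics/d.png

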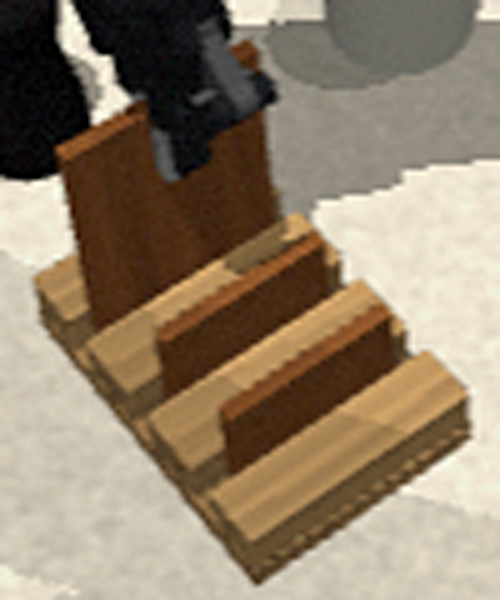

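The plaque has entered the slot, with its lower left corner at about side (249,285). A light +x force means it's touching the near rail, so I'll shift slightly to +x and continue down.

>>> step_arm:
  plan:
    - {"tx": 0, "ty": 0.03, "tz": 0.1, "spin": 0}
    - {"tx": 0, "ty": 0, "tz": 0.1, "spin": 0}
    - {"tx": 0, "ty": 0, "tz": 0.1, "spin": 0}
    - {"tx": 0, "ty": 0, "tz": 0.1, "spin": 0}
    - {"tx": 0, "ty": 0, "tz": 0, "spin": 0}

```text
time_s: 7.0
tcp_pos: [621.0, 177.0, 94.2]
tcp_rot: [0.801, 0.599, -0.0, -0.0]
ft_force: [2.7, -1.3, -1.1]
grip_width: 7.2
```

>>> step_arm:
  plan:
    - {"tx": 0, "ty": 0, "tz": 0.06, "spin": 0}
    - {"tx": 0, "ty": 0, "tz": 0, "spin": 0}
    - {"tx": 0, "ty": 0, "tz": 0, "spin": 0}

```text
time_s: 7.25
tcp_pos: [621.2, 177.3, 92.8]
tcp_rot: [0.801, 0.599, -0.0, -0.0]
ft_force: [1.0, 0.5, -0.7]
grip_width: 7.1
```

>>> step_arm:
  plan:
    - {"tx": 0, "ty": 0, "tz": 0, "spin": 0}
    - {"tx": 0, "ty": 0, "tz": 0, "spin": 0}
    - {"tx": 0, "ty": 0, "tz": 0, "spin": 0}
    - {"tx": 0, "ty": 0, "tz": 0, "spin": 0}
    - {"tx": 0, "ty": 0, "tz": 0, "spin": 0}
  grip: 0.8

```text
time_s: 7.67
tcp_pos: [621.2, 177.5, 93.0]
tcp_rot: [0.801, 0.599, 0.0, -0.0]
ft_force: [0.6, -0.3, -0.1]
grip_width: 67.1
```

>>> step_arm:
  plan:
    - {"tx": 0, "ty": 0, "tz": 0, "spin": 0}
    - {"tx": 0, "ty": 0, "tz": -0.3, "spin": 0}
    - {"tx": 0, "ty": 0, "tz": -0.6, "spin": 0}
    - {"tx": 0, "ty": 0, "tz": -0.9, "spin": 0}
    - {"tx": 0, "ty": 0, "tz": -0.9, "spin": 0}

```text
time_s: 8.08
tcp_pos: [620.6, 177.2, 202.2]
tcp_rot: [0.801, 0.599, -0.001, -0.0]
ft_force: [0.8, -0.3, 0.6]
grip_width: 68.5
```

>>> step_arm:
  plan:
    - {"tx": -0.4, "ty": 0, "tz": -0.9, "spin": 0}
    - {"tx": -0.9, "ty": 0, "tz": -0.6, "spin": 0}
    - {"tx": -0.9, "ty": 0, "tz": 0, "spin": 0}
    - {"tx": -0.9, "ty": 0, "tz": 0, "spin": 0}
    - {"tx": -0.9, "ty": 0, "tz": 0, "spin": 0}

```text
time_s: 8.5
tcp_pos: [576.2, 23.8, 261.8]
tcp_rot: [0.8, 0.599, 0.001, 0.001]
ft_force: [1.1, -1.2, -0.9]
grip_width: 68.7
```

>>> step_arm:
  plan:
    - {"tx": -0.9, "ty": 0, "tz": 0, "spin": 0}
    - {"tx": -0.9, "ty": 0, "tz": 0, "spin": 0}
    - {"tx": -0.9, "ty": 0, "tz": 0, "spin": 0}
    - {"tx": 0, "ty": 0, "tz": 0, "spin": 0}
    - {"tx": 0, "ty": 0, "tz": 0, "spin": 0}

```text
time_s: 8.92
tcp_pos: [545.4, -81.4, 261.0]
tcp_rot: [0.802, 0.597, -0.0, 0.001]
ft_force: [0.1, 0.9, -0.1]
grip_width: 68.3
```

Run:
```python
from h import *
import pickle
cs={n:cam(n) for n in('side','top')};pickle.dump(cs,open('c3.pkl','wb'))
def crop(n,u0,v0,w,h,s): return cv2.convertScaleAbs(cv2.resize(cs[n]['color'][v0:v0+h,u0:u0+w,::-1],None,fx=s,fy=s,interpolation=cv2.INTER_CUBIC),alpha=1.6)
cv2.imwrite('pics/e.png',np.hstack([crop('side',230,220,100,120,4),crop('top',230,165,95,120,4)]))
go(584,-192,205)
```

```text
t 9.02 tcp [546.4 -77.6 260.8] yawY -16.35 tilt z [ 0.001  0.001 -1.   ] F [ 0.2  1.2 -0.6] w 68.6 j [ 0.27  0.46 -0.27  1.75  0.14  0.94 -0.34]
units [-2.483  1.706  1.394]
```

View pics/e.png

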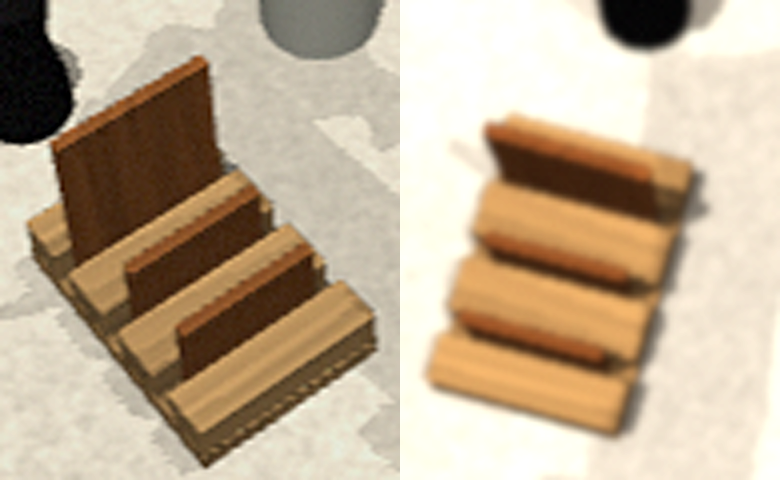

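The tall plaque now stands in the far slot, released, with its top edge at side (243,256)–(281,235), and the small plaques haven't moved. Next is the cap.

>>> step_arm:
  plan:
    - {"tx": -0.6, "ty": 0.4, "tz": 0.3, "spin": 0}
    - {"tx": -0.7, "ty": 0.5, "tz": 0.4, "spin": 0}
    - {"tx": -0.7, "ty": 0.5, "tz": 0.4, "spin": 0}
    - {"tx": -0.48, "ty": 0.3, "tz": 0.3, "spin": 0}
    - {"tx": 0, "ty": 0, "tz": 0, "spin": 0}

```text
time_s: 9.43
tcp_pos: [583.0, -197.4, 201.2]
tcp_rot: [0.802, 0.597, -0.002, -0.0]
ft_force: [0.3, -0.9, -0.6]
grip_width: 68.4
```

>>> step_arm:
  plan:
    - {"tx": 0, "ty": 0, "tz": 0, "spin": 0}
    - {"tx": 0, "ty": 0, "tz": 0, "spin": 0}
    - {"tx": 0, "ty": 0, "tz": 0, "spin": 0}

```text
time_s: 9.68
tcp_pos: [584.2, -190.0, 204.9]
tcp_rot: [0.8, 0.601, 0.001, -0.0]
ft_force: [-0.3, 0.5, 0.4]
grip_width: 68.3
```

Run:
```python
from h import *
go(584,-191.5,127)
print(env.read_state()['moment'])
```

```text
t 9.68 tcp [ 584.2 -190.   204.9] yawY -16.17 tilt z [ 0.001  0.001 -1.   ] F [-0.3  0.5  0.4] w 68.3 j [ 0.42  0.61 -0.24  1.65  0.17  0.9  -0.17]
units [-0.04   0.005  1.947]
[0.02185227 0.037472   0.00133781]
```

>>> step_arm:
  plan:
    - {"tx": -0.04, "ty": 0, "tz": 0.5, "spin": 0}
    - {"tx": 0, "ty": 0, "tz": 0.6, "spin": 0}
    - {"tx": 0, "ty": 0, "tz": 0.5, "spin": 0}
    - {"tx": 0, "ty": 0, "tz": 0.33, "spin": 0}
    - {"tx": 0, "ty": 0, "tz": 0, "spin": 0}

```text
time_s: 10.1
tcp_pos: [581.4, -191.9, 124.9]
tcp_rot: [0.8, 0.6, -0.001, -0.002]
ft_force: [0.1, -0.2, 0.1]
grip_width: 68.6
```

>>> step_arm:
  plan:
    - {"tx": 0, "ty": 0, "tz": 0, "spin": 0}
    - {"tx": 0, "ty": 0, "tz": 0, "spin": 0}
    - {"tx": 0, "ty": 0, "tz": 0, "spin": 0}
    - {"tx": 0, "ty": 0, "tz": 0, "spin": 0}
    - {"tx": 0, "ty": 0, "tz": 0, "spin": 0}
  grip: 0
  newtons: 30

```text
time_s: 10.52
tcp_pos: [583.3, -194.1, 128.5]
tcp_rot: [0.801, 0.599, 0.001, 0.0]
ft_force: [-1.4, 1.0, 7.3]
grip_width: 27.3
```

>>> step_arm:
  plan:
    - {"tx": 0, "ty": 0, "tz": 0, "spin": 0}
    - {"tx": 0, "ty": 0, "tz": 0, "spin": 0}
    - {"tx": 0, "ty": 0, "tz": 0, "spin": 0}

```text
time_s: 10.77
tcp_pos: [583.3, -194.0, 128.5]
tcp_rot: [0.801, 0.599, 0.001, 0.0]
ft_force: [-2.8, 0.5, 7.6]
grip_width: 27.1
```

Run:
```python
from h import *
go(584,-191.5,127)
print(env.read_state()['moment'])
```

```text
t 10.77 tcp [ 583.3 -194.   128.5] yawY -16.37 tilt z [ 0.001 -0.    -1.   ] F [-2.8  0.5  7.6] w 27.1 j [ 0.41  0.71 -0.22  1.71  0.21  0.74 -0.2 ]
units [ 0.065 -0.001  0.038]
[0.28995548 0.45848042 0.07197449]
```

>>> step_arm:
  plan:
    - {"tx": 0, "ty": 0, "tz": -0.03, "spin": 0.6}
    - {"tx": 0, "ty": 0, "tz": 0, "spin": 0.7}
    - {"tx": 0, "ty": 0, "tz": 0, "spin": 0.7}
    - {"tx": 0, "ty": 0, "tz": 0, "spin": 0}

```text
time_s: 11.1
tcp_pos: [582.6, -193.6, 128.6]
tcp_rot: [0.867, 0.498, -0.0, -0.0]
ft_force: [-1.8, 1.4, 2.0]
grip_width: 26.9
```

Run:
```python
from h import *
go(584,-191.5,127)
print(env.read_state()['moment'])
```

```text
t 11.1 tcp [ 582.6 -193.6  128.6] yawY -30.22 tilt z [-0.  0. -1.] F [-1.8  1.4  2. ] w 26.9 j [ 0.37  0.7  -0.15  1.71  0.14  0.74 -0.38]
units [0.062 0.003 0.04 ]
[0.35216012 0.41256674 0.00678   ]
```

>>> step_arm:
  plan:
    - {"tx": 0, "ty": 0, "tz": 0, "spin": 0.7}
    - {"tx": 0, "ty": 0, "tz": 0, "spin": 0.7}
    - {"tx": 0, "ty": 0, "tz": 0, "spin": 0.7}
    - {"tx": 0, "ty": 0, "tz": 0, "spin": 0}

```text
time_s: 11.43
tcp_pos: [580.7, -193.8, 128.5]
tcp_rot: [0.922, 0.386, -0.002, -0.001]
ft_force: [-5.6, 1.2, 4.9]
grip_width: 27.1
```

Run:
```python
from h import *
go(584,-191.5,127)
print(env.read_state()['moment'])
```

```text
t 11.43 tcp [ 580.7 -193.8  128.5] yawY -44.54 tilt z [-0.004  0.    -1.   ] F [-5.6  1.2  4.9] w 27.1 j [ 0.32  0.7  -0.08  1.72  0.08  0.73 -0.57]
units [0.099 0.019 0.037]
[0.386733   1.25901138 0.17226979]
```

>>> step_arm:
  plan:
    - {"tx": 0, "ty": 0, "tz": 0, "spin": 0.7}
    - {"tx": 0, "ty": 0, "tz": 0, "spin": 0.7}
    - {"tx": 0, "ty": 0, "tz": 0, "spin": 0.7}
    - {"tx": 0, "ty": 0, "tz": 0, "spin": 0}

```text
time_s: 11.77
tcp_pos: [577.0, -194.5, 128.4]
tcp_rot: [0.964, 0.267, -0.005, -0.002]
ft_force: [-12.9, 1.3, 11.1]
grip_width: 27.3
```

Run:
```python
from h import *
go(584,-193.5,127)
print(env.read_state()['moment'])
cs={n:cam(n) for n in('side','top')}
def crop(n,u0,v0,w,h,s): return cv2.convertScaleAbs(cv2.resize(cs[n]['color'][v0:v0+h,u0:u0+w,::-1],None,fx=s,fy=s,interpolation=cv2.INTER_CUBIC),alpha=1.8)
cv2.imwrite('pics/f.png',np.hstack([crop('side',350,120,70,80,5),crop('top',410,180,80,80,5)]))
```

```text
t 11.77 tcp [ 577.  -194.5  128.4] yawY -59.03 tilt z [-0.011  0.001 -1.   ] F [-12.9   1.3  11.1] w 27.3 j [ 0.28  0.7  -0.    1.72  0.01  0.73 -0.76]
units [0.164 0.069 0.032]
[0.39766796 2.80370972 0.37525258]
```

View pics/f.png

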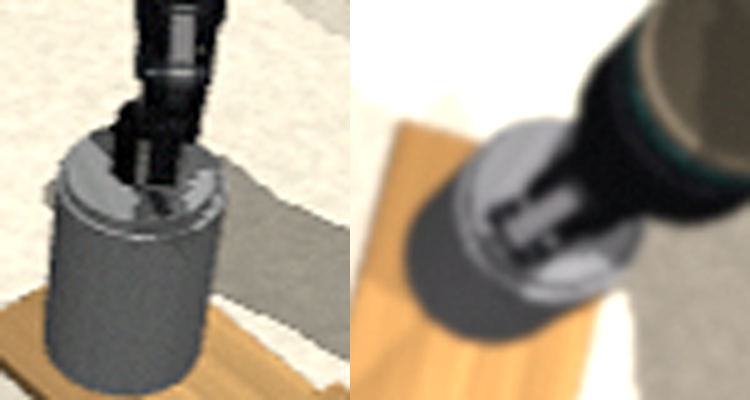

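The cap disc's stripe has turned with the tool: its near end is now toward side (381,161), well past 0.3 rad, so this is probably the right way. But the lateral force shows I gripped off-axis. The canister's rim centre in both views is about (581,-188.5), so I'll release and regrip centred there.

>>> step_arm:
  plan:
    - {"tx": 0, "ty": 0, "tz": 0, "spin": 0}
    - {"tx": 0, "ty": 0, "tz": 0, "spin": 0}
    - {"tx": 0, "ty": 0, "tz": 0, "spin": 0}
    - {"tx": 0, "ty": 0, "tz": 0, "spin": 0}
  grip: 0.6

```text
time_s: 12.2
tcp_pos: [583.6, -194.5, 128.3]
tcp_rot: [0.964, 0.268, 0.001, 0.0]
ft_force: [-0.9, 0.6, -0.1]
grip_width: 51.1
```

Run:
```python
from h import *
go(581,-188.5,129)
print(env.read_state()['moment'])
```

```text
t 12.2 tcp [ 583.6 -194.5  128.3] yawY -58.97 tilt z [ 0.002 -0.    -1.   ] F [-0.9  0.6 -0.1] w 51.1 j [ 0.28  0.7  -0.01  1.71  0.01  0.73 -0.76]
units [ 0.021 -0.163 -0.018]
[ 0.01143619  0.02152303 -0.03806889]
```

>>> step_arm:
  plan:
    - {"tx": 0.02, "ty": -0.16, "tz": -0.02, "spin": 0}
    - {"tx": 0, "ty": 0, "tz": 0, "spin": 0}
    - {"tx": 0, "ty": 0, "tz": 0, "spin": 0}

```text
time_s: 12.45
tcp_pos: [580.3, -187.7, 128.8]
tcp_rot: [0.964, 0.268, 0.0, -0.0]
ft_force: [-1.0, 0.3, 1.0]
grip_width: 51.3
```

>>> step_arm:
  plan:
    - {"tx": 0, "ty": 0, "tz": 0, "spin": 0}
    - {"tx": 0, "ty": 0, "tz": 0, "spin": 0}
    - {"tx": 0, "ty": 0, "tz": 0, "spin": 0}
    - {"tx": 0, "ty": 0, "tz": 0, "spin": 0}
    - {"tx": 0, "ty": 0, "tz": 0, "spin": 0}
  grip: 0
  newtons: 30

```text
time_s: 12.87
tcp_pos: [581.6, -190.7, 129.6]
tcp_rot: [0.964, 0.267, 0.001, 0.002]
ft_force: [3.3, -4.6, 1.6]
grip_width: 27.0
```

Run:
```python
from h import *
go(581,-188.5,129)
print(env.read_state()['moment'])
```

```text
t 12.87 tcp [ 581.6 -190.7  129.6] yawY -59.07 tilt z [ 0.004 -0.003 -1.   ] F [ 3.3 -4.6  1.6] w 27.0 j [ 0.27  0.69 -0.    1.73  0.01  0.72 -0.77]
units [ 0.015 -0.055  0.015]
[-1.0951418  -0.51619888 -0.01460847]
```

>>> step_arm:
  plan:
    - {"tx": 0.02, "ty": 0.05, "tz": 0, "spin": 0}
    - {"tx": 0, "ty": 0, "tz": 0, "spin": 0.6}
    - {"tx": 0, "ty": 0, "tz": 0, "spin": 0.7}
    - {"tx": 0, "ty": 0, "tz": 0, "spin": 0.7}
    - {"tx": 0, "ty": 0, "tz": 0, "spin": 0}

```text
time_s: 13.28
tcp_pos: [584.6, -189.3, 129.5]
tcp_rot: [0.989, 0.149, 0.002, 0.001]
ft_force: [4.5, -1.4, 0.4]
grip_width: 27.1
```

Run:
```python
from h import *
go(582.8,-191,129)
print(env.read_state()['moment'])
```

```text
t 13.28 tcp [ 584.6 -189.3  129.5] yawY -72.89 tilt z [ 0.005 -0.    -1.   ] F [ 4.5 -1.4  0.4] w 27.1 j [ 0.23  0.7   0.06  1.72 -0.06  0.72 -0.95]
units [-0.055  0.027  0.011]
[-0.32379319 -1.03836224 -0.05131719]
```

>>> step_arm:
  plan:
    - {"tx": 0, "ty": 0, "tz": 0, "spin": 0.5}
    - {"tx": 0, "ty": 0, "tz": 0, "spin": 0.5}
    - {"tx": 0, "ty": 0, "tz": 0, "spin": 0.5}
    - {"tx": 0, "ty": 0, "tz": 0, "spin": 0}

```text
time_s: 13.62
tcp_pos: [586.0, -189.1, 129.5]
tcp_rot: [0.998, 0.06, 0.004, 0.001]
ft_force: [7.1, -1.6, -0.8]
grip_width: 26.8
```

Run:
```python
from h import *
go(582.8,-191,129)
print(env.read_state()['moment'])
```

```text
t 13.62 tcp [ 586.  -189.1  129.5] yawY -83.11 tilt z [ 0.007 -0.001 -1.   ] F [ 7.1 -1.6 -0.8] w 26.8 j [ 0.2   0.7   0.11  1.72 -0.11  0.72 -1.08]
units [-0.085  0.038  0.013]
[-0.30838777 -1.59074672 -0.06069882]
```

>>> step_arm:
  plan:
    - {"tx": 0.08, "ty": 0, "tz": 0, "spin": 0}
    - {"tx": 0, "ty": 0, "tz": -0.05, "spin": 0}
    - {"tx": 0, "ty": 0, "tz": -0.05, "spin": 0}
    - {"tx": 0, "ty": 0, "tz": -0.05, "spin": 0}
    - {"tx": 0, "ty": 0, "tz": 0, "spin": 0}

```text
time_s: 14.03
tcp_pos: [585.5, -189.1, 131.7]
tcp_rot: [0.998, 0.061, -0.0, -0.0]
ft_force: [8.9, -3.5, -22.6]
grip_width: 26.9
```

Run:
```python
from h import *
go(582.8,-191,129)
print(env.read_state()['moment'])
```

```text
t 14.03 tcp [ 585.5 -189.1  131.7] yawY -83.04 tilt z [-0.  0. -1.] F [  8.9  -3.5 -22.6] w 26.9 j [ 0.2   0.7   0.11  1.71 -0.11  0.74 -1.08]
units [-0.073  0.039  0.069]
[-0.78851645 -2.19053494  0.12332869]
```

>>> step_arm:
  plan:
    - {"tx": 0, "ty": 0, "tz": 0.1, "spin": 0}
    - {"tx": 0, "ty": 0, "tz": 0.03, "spin": 0}
    - {"tx": 0, "ty": 0, "tz": 0, "spin": 0}

```text
time_s: 14.28
tcp_pos: [585.7, -189.0, 129.7]
tcp_rot: [0.998, 0.061, 0.001, -0.0]
ft_force: [4.8, -0.8, -3.3]
grip_width: 26.7
```

Run:
```python
from h import *
go(582.8,-191,129)
print(env.read_state()['moment'])
cs={n:cam(n) for n in('side','top')}
import pickle;pickle.dump(cs,open('c4.pkl','wb'))
def crop(n,u0,v0,w,h,s): return cv2.convertScaleAbs(cv2.resize(cs[n]['color'][v0:v0+h,u0:u0+w,::-1],None,fx=s,fy=s,interpolation=cv2.INTER_CUBIC),alpha=2.2)
cv2.imwrite('pics/g.png',np.hstack([crop('side',355,130,50,50,8),crop('top',425,195,50,50,8)]))
```

```text
t 14.28 tcp [ 585.7 -189.   129.7] yawY -83.05 tilt z [ 0.001  0.    -1.   ] F [ 4.8 -0.8 -3.3] w 26.7 j [ 0.2   0.7   0.11  1.71 -0.11  0.73 -1.08]
units [-0.078  0.04   0.017]
[-0.29398886 -1.06720911  0.12722279]
```

View pics/g.png

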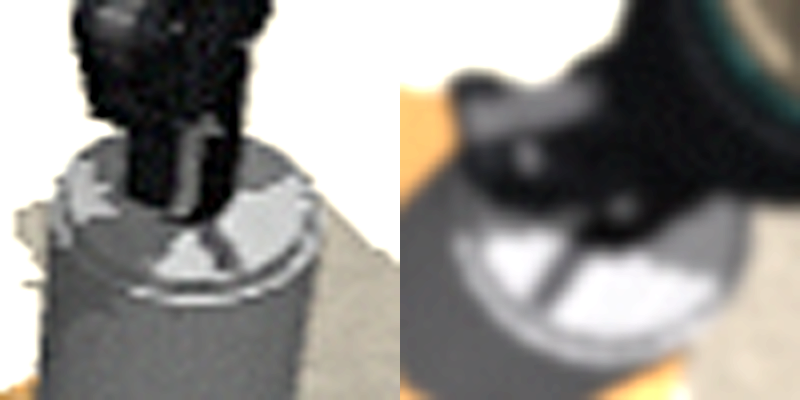

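The stripe's near end in the top view runs (447,226)→(442.5,233). That is −30° in world, or only −0.24 rad from the stand's axis, so the clockwise way is the blocked one and the knob slipped. I'll recentre the grip and turn the other way.

>>> step_arm:
  plan:
    - {"tx": 0, "ty": 0, "tz": 0, "spin": 0}
    - {"tx": 0, "ty": 0, "tz": 0, "spin": 0}
    - {"tx": 0, "ty": 0, "tz": 0, "spin": 0}
  grip: 0.6

```text
time_s: 14.63
tcp_pos: [583.7, -189.1, 129.5]
tcp_rot: [0.998, 0.06, -0.001, -0.001]
ft_force: [0.5, 0.1, -1.2]
grip_width: 51.2
```

Run:
```python
from h import *
go(583,-191,129)
```

```text
t 14.63 tcp [ 583.7 -189.1  129.5] yawY -83.1 tilt z [-0.003  0.001 -1.   ] F [ 0.5  0.1 -1.2] w 51.2 j [ 0.2   0.7   0.11  1.72 -0.11  0.73 -1.08]
units [-0.023  0.046  0.013]
```

>>> step_arm:
  plan:
    - {"tx": 0, "ty": 0.02, "tz": 0, "spin": 0}
    - {"tx": 0, "ty": 0, "tz": 0, "spin": 0}
    - {"tx": 0, "ty": 0, "tz": 0, "spin": 0}
    - {"tx": 0, "ty": 0, "tz": 0, "spin": 0}
    - {"tx": 0, "ty": 0, "tz": 0, "spin": 0}
  grip: 0
  newtons: 40

```text
time_s: 15.05
tcp_pos: [584.8, -189.9, 129.8]
tcp_rot: [0.998, 0.06, -0.0, -0.0]
ft_force: [-0.8, 2.0, 2.8]
grip_width: 26.6
```

>>> step_arm:
  plan:
    - {"tx": 0, "ty": 0, "tz": 0, "spin": -0.5}
    - {"tx": 0, "ty": 0, "tz": 0, "spin": -0.7}
    - {"tx": 0, "ty": 0, "tz": 0, "spin": -0.7}
    - {"tx": 0, "ty": 0, "tz": 0, "spin": -0.7}
    - {"tx": 0, "ty": 0, "tz": 0, "spin": -0.7}

```text
time_s: 15.47
tcp_pos: [584.2, -191.2, 129.8]
tcp_rot: [0.966, 0.257, -0.001, 0.0]
ft_force: [-2.7, 0.7, 3.4]
grip_width: 27.0
```

>>> step_arm:
  plan:
    - {"tx": 0, "ty": 0, "tz": 0, "spin": -0.7}
    - {"tx": 0, "ty": 0, "tz": 0, "spin": -0.7}
    - {"tx": 0, "ty": 0, "tz": 0, "spin": -0.7}
    - {"tx": 0, "ty": 0, "tz": 0, "spin": -0.7}
    - {"tx": 0, "ty": 0, "tz": 0, "spin": 0}

```text
time_s: 15.88
tcp_pos: [584.4, -190.7, 129.8]
tcp_rot: [0.91, 0.414, -0.001, -0.0]
ft_force: [-2.9, 0.3, 4.9]
grip_width: 26.5
```

Run:
```python
from h import *
go(583.5,-190,129)
print(env.read_state()['moment'])
```

```text
t 15.88 tcp [ 584.4 -190.7  129.8] yawY -41.07 tilt z [-0.001  0.    -1.   ] F [-2.9  0.3  4.9] w 26.5 j [ 0.33  0.7  -0.09  1.71  0.09  0.74 -0.53]
units [-0.001 -0.027  0.021]
[ 0.04272133  0.52464006 -0.02958575]
```

>>> step_arm:
  plan:
    - {"tx": 0, "ty": 0, "tz": 0, "spin": -0.7}
    - {"tx": 0, "ty": 0, "tz": 0, "spin": -0.7}
    - {"tx": 0, "ty": 0, "tz": 0, "spin": -0.7}
    - {"tx": 0, "ty": 0, "tz": 0, "spin": -0.7}
    - {"tx": 0, "ty": 0, "tz": 0, "spin": -0.7}

```text
time_s: 16.3
tcp_pos: [583.7, -190.5, 129.9]
tcp_rot: [0.804, 0.594, -0.001, -0.001]
ft_force: [-5.9, 1.0, 7.0]
grip_width: 26.7
```

>>> step_arm:
  plan:
    - {"tx": 0, "ty": 0, "tz": 0, "spin": -0.7}
    - {"tx": 0, "ty": 0, "tz": 0, "spin": -0.7}
    - {"tx": 0, "ty": 0, "tz": 0, "spin": -0.7}
    - {"tx": 0, "ty": 0, "tz": 0, "spin": -0.5}
    - {"tx": 0, "ty": 0, "tz": 0, "spin": 0}

```text
time_s: 16.72
tcp_pos: [583.5, -190.3, 129.9]
tcp_rot: [0.703, 0.712, -0.001, -0.001]
ft_force: [-5.2, 1.3, 7.1]
grip_width: 26.8
```

Run:
```python
from h import *
go(583.5,-190,129)
print(env.read_state()['moment'])
```

```text
t 16.72 tcp [ 583.5 -190.3  129.9] yawY 0.73 tilt z [-0.003  0.    -1.   ] F [-5.2  1.3  7.1] w 26.8 j [ 0.45  0.71 -0.3   1.71  0.28  0.77  0.03]
units [ 0.009 -0.     0.022]
[ 0.22584728  1.05562916 -0.00114524]
```

>>> step_arm:
  plan:
    - {"tx": 0, "ty": 0, "tz": -0.05, "spin": 0}
    - {"tx": 0, "ty": 0, "tz": -0.05, "spin": 0}
    - {"tx": 0, "ty": 0, "tz": -0.05, "spin": 0}
    - {"tx": 0, "ty": 0, "tz": 0, "spin": 0}

```text
time_s: 17.05
tcp_pos: [585.4, -190.2, 135.6]
tcp_rot: [0.702, 0.712, 0.0, 0.0]
ft_force: [-0.3, 0.7, -2.3]
grip_width: 26.9
```

The cap is free: it rose 5.7 mm carrying only about its own weight. I'll lift on up.

>>> step_arm:
  plan:
    - {"tx": 0, "ty": 0, "tz": -0.2, "spin": 0}
    - {"tx": 0, "ty": 0, "tz": -0.3, "spin": 0}
    - {"tx": 0, "ty": 0, "tz": -0.4, "spin": 0}
    - {"tx": 0, "ty": 0, "tz": -0.5, "spin": 0}
    - {"tx": 0, "ty": 0, "tz": -0.5, "spin": 0}
  newtons: 60

```text
time_s: 17.47
tcp_pos: [585.9, -190.2, 213.6]
tcp_rot: [0.702, 0.712, 0.001, 0.001]
ft_force: [1.9, 0.2, -1.4]
grip_width: 26.3
```

>>> step_arm:
  plan:
    - {"tx": 0, "ty": 0, "tz": -0.3, "spin": 0}
    - {"tx": 0, "ty": 0, "tz": 0, "spin": 0}
    - {"tx": 0, "ty": 0, "tz": 0, "spin": 0}
    - {"tx": 0, "ty": 0, "tz": 0, "spin": 0}
    - {"tx": 0, "ty": 0, "tz": 0, "spin": 0}

```text
time_s: 17.88
tcp_pos: [584.6, -190.1, 222.7]
tcp_rot: [0.702, 0.712, -0.0, -0.001]
ft_force: [0.5, 0.5, -2.3]
grip_width: 26.0
```

Run:
```python
from h import *
c=cam('side');go(583.5,-190,129)
cv2.imwrite('pics/h.png',cv2.convertScaleAbs(cv2.resize(c['color'][80:340,200:460,::-1],None,fx=2.3,fy=2.3,interpolation=cv2.INTER_CUBIC),alpha=1.6))
```

```text
t 17.93 tcp [ 584.6 -190.1  222.6] yawY 0.81 tilt z [-0.002  0.001 -1.   ] F [ 0.  -0.2 -1. ] w 26.3 j [ 0.48  0.6  -0.34  1.62  0.23  0.96  0.07]
units [ 1.00e-03 -2.30e-02  2.34e+00]
```

View pics/h.png

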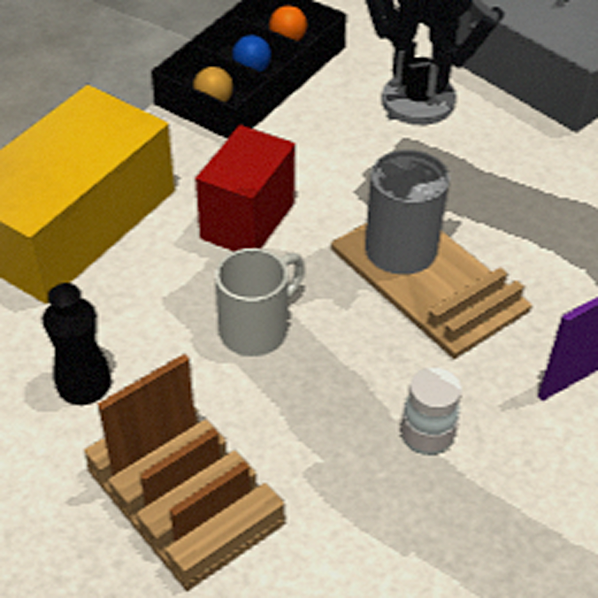

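The cap hangs level in the gripper at side (382,124), about 90 mm above the open canister at (377,157). The plaque stands in the rack and everything else is in place, so I'm handing in.

```bash
python3 -c "
from plant import env
s=env.read_state();print(s['time_s'],abs(s['joint_velocities']).max(),s['grip_width']);print(env.hand_in())"
```

```text
17.9333 0.0020303919577739173 26.25744191714068
the job is handed in; nothing more can be done
None
```

The job is handed in at about 18 s of the 61 s allowed. No verdict was reported, so success rests on my own checks.

- **Plaque:** I moved the tall wooden plaque from the stand into the rack's empty slot, the one farthest from the robot. It was released while the cap was still locked. In the last picture it stands upright in that slot.
- **Cap:** I tried clockwise first, seen from above. It met the hard stop and the knob slipped: the stripe showed only about 0.24 rad of turn, and a gentle pull rose just 2 mm at 23 N. I regripped closer to the axis and turned it counter-clockwise, and it came free carrying roughly its own weight.
- **Final state:** by the tool readings the cap is held level and still about 9 cm above the canister's mouth. The grip is set to 60 N with the fingers 26 mm apart. The small plaques and bystanders look unmoved in the last picture. I didn't measure their displacement.

**Disagreements:**
- Triangulated heights came out 3–13 mm lower than the text's, so I used the text's heights for the final approaches.
- My first grip on the knob was off-axis by an estimated 3–4 mm and caused up to 13 N of sideways force. I corrected this by regripping.

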